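# Shut the oven and bring the bread thermometer to the loaf

### The arm

A 6-joint arm with a two-finger parallel gripper is mounted at the origin on the work surface. World frame = base frame: x ahead of the robot, y to its left, z up, the work surface at z = 0. Lengths are in mm, angles in rad, forces in N, time in s.
With the tool pointing down it reaches from about 225 to 725 mm from the base axis. Payload 3.1 kg.
Tool frame: the origin (TCP) lies midway between the tips of the shut fingers; the grasp point (between the pads) lies 19 mm behind it; z points along the fingers, x is the direction in which the jaws open and shut, and the axes are right-handed (so a half turn about z gives the same grasp; the last joint's range is limited). The gripper opens to 85 mm and grips with 20 to 120 N. Pads are 22 mm wide; open, the fingers measure 114 mm over their backs; the gripper's body (76 mm by 85 mm) begins 54 mm behind the grasp point. The pads swing forward as they close: fully open they stand 13 mm farther back than shut.
Start: joints at [-1.27, 0.048, 0.099, 1.622, 0, 1.443], TCP at [218.269, -477.468, 231.312] pointing down, gripper open.
Joint ranges: [-2.91, 2.91], [-0.99, 1.94], [-1.21, 1.42], [-2.12, 2.29], [-1.49, 1.47], [-3.14, 3.14]. Speed limits (rad/s): [2.79, 2.79, 3.14, 3.14, 3.14, 3.14].

### API

Orientations are given as a unit quaternion [x, y, z, w].
In Python, from rig import r gives the robot as it stands. The module is installed in compiled form; this text tells all that it offers.
- The arm moves only by the tool servo_tool, never from a script. Its arguments are lists of equal length, an entry for each row: "slide": the shift along the world's x, y, z in units of 60 mm (1.0 is 60 mm), a list of three; "rotation": the turn, a rotation vector about the world's x, y, z in units of 5 degrees (1.0 is 5 degrees), a list of three; "grip": the opening, from -1 (shut) to 1 (fully open), so that 0 is half open. A call has 1 to 12 rows; each row is the pose to reach, as a shift and turn from the pose commanded when the call began; what a row does not reach only later rows make up. A row lasts 1/8 s, in which the tool goes at most 62.5 mm and 10.7 degrees, less where a joint would pass 70% of its speed; a pose out of reach is approached as far as the arm can. A call with a gripper value outside its range is refused whole. The fingers move at their own pace and stop on an object; the grip force is fixed at half the most. Time passes only in rows, so rows that repeat a pose let the fingers close. It gives the time, the measured TCP pose, the force and the opening at its end, in the units of the state.
- r.state(): the state, without advancing time (a new reading comes with each control period).
- r.read_camera(name): name is "scene" or "side" or "wrist"; returns a dict with "color" (384x512x3 uint8, blue, green, red), "range_z" (384x512 float32, mm along the optical axis (not along the pixel's ray), 0 where there is no reading), "vfov" (degrees; the focal length in pixels is half the picture's height over the tangent of half this angle, whatever the lens; pixels are square), "cx", "cy" (the principal point, pixels), "camera_from_world" (4x4, takes a point from world to camera coordinates); the wrist camera has in their place "hand_eye" (4x4, takes a point from camera to tool coordinates, whose origin is the TCP and whose axes are the tool frame's). Camera axes: x right, y down, z forward; pixel columns grow to the right and rows downward; lengths in mm; the calibration is good to about 2 mm. A picture is of the moment at which its call begins: read the wrist's pose just before it.
- r.job_done(): hands the job in, once; it reports no verdict.
The state is a dict: "t": time; "joint_pos": joint angles; "dq": joint speeds; "effort": joint torques, N m; "eef_pos": TCP position; "eef_rot": TCP orientation; "force": force on the tool from outside, world axes, zero at the start; "ft_torque": the same for the moment, N m; "gripper_width": opening from 0.0 (shut) to 1.0 (fully open).
Only numpy, scipy, OpenCV 4.12 (cv2) and the standard library are available. Lean on these libraries where they do the work, as an engineer would, in place of code of your own. Each camera call takes 0.05 s, during which the arm holds its last target.

### The job

The loaf is out and the compact oven still stands open: push its door shut until it clicks fully home on its catch. Then draw the probe thermometer up out of the tool block and hold it slanted at about 45 degrees, point down, with the point a few centimetres above the middle of the loaf on the cooling rack, not touching the loaf or anything else. Finish while still holding it there in the gripper, and leave everything else standing where it is.

Things in the scene. Friction and masses are not known exactly. Their poses are not given: they have to be found in the camera images.
- oven_door (a joint): hinge of the oven's upright door, rad: 0 = shut, grows as it opens (starts 0.45 to 0.9 open). It stays where it is left (light friction). A spring ball catch near the free edge resists over the last 0.07 rad (some 4 to 8 N at the push point) and from about 0.03 rad pulls the door to 0 and keeps it there; 0 is a hard stop
- door_hinge (a point): point on the door's vertical hinge axis, level with the door's top edge (z = 0.212). The attitude turns with the door: from the hinge its y axis points away from the free edge, its x axis points into the oven. Opening by +1 rad turns the door -1 rad about world z (clockwise from above)
- door_push (a point): a good place to push: on the flat steel frame of the door's outer face, 20 mm under its top edge and 200 mm from the hinge (in the door's axes 18 mm to -x and 200 mm to -y of the hinge axis). Push towards the door's +x. The door is 270 wide, 190 high (z 22 to 212 mm), 18 thick (outer face 18 mm to -x of the hinge axis)
- door_handle (a point): middle of the door's upright bar handle, 110 long, 11 thick, 35 mm off the outer face, 245 mm from the hinge, z 52 to 162 mm
- oven: steel countertop oven with black control strip and three knobs, 380 wide (y), 300 deep (x), 220 high; origin under its centre on the table; its front faces its own -x, hinge on its +y side, the control strip on its -y side. Fixed
- tool_block: fixed wooden block 75 (x) by 210 (y) by 110 high; origin under its centre. Three pockets in a row along its y, 70 apart (y = -70, 0, 70), each 25 by 43 mm and 20 deep (floor at z = 90 mm), with a 14 mm hole on down to the table. The three hand tools stand in them in any order
- thermometer: probe thermometer, tallest of the three tools: flat black handle 22 thick (own x), 40 wide (y), 105 long, grey display; thin steel stem below. Own z points up along the handle; origin at the middle of the handle's lower end, on the pocket floor 90 mm above the table, so the handle shows from z = 110 to 195 mm. 60 to 130 g. Grip across the 22 mm
- thermometer_tip (a point): the point of the stem, 85 mm below the handle's lower end, on the handle's axis; 5 mm above the table at the start. The stem is 6 mm thick. It pulls straight up with 1.5 mm play and clears the block after rising about 110 mm
- loaf: large seeded tin loaf 190 long (own x), 100 wide, 100 high, rounded top; origin under its centre, on the cooling rack. Loose, 0.7 kg
- loaf_top (a point): highest point of the loaf, in the middle of its top, 100 mm above its underside and about 120 mm above the table; its axes are the loaf's
- cooling_rack: fixed wire rack 240 (x) by 140 (y), 20 high, under the loaf; origin under its centre
- brush: pastry brush standing bristles up in another pocket, handle 22 x 40, 85 high, top at z = 175 mm; origin at its lower end on the pocket floor; leave alone
- scraper: dough scraper standing blade up in another pocket, handle 22 x 40, blade 50 wide (own y), 85 high, top at z = 175 mm; origin at its lower end on the pocket floor; leave alone
- upturned_tin: upturned metal loaf tin 206 (x) by 111 (y) by 72 high; origin under its centre; leave alone
- tin_stack: stack of four nested loaf tins 206 (x) by 111 (y) by 156 high; origin under its centre; leave alone
- seed_jar: amber glass jar, 72 across, 120 high; origin under its centre; leave alone
- bowl: white bowl, 120 across, 50 high; origin under its centre; leave alone

How it is judged:
By the outcome, as a careful person would: the job done as asked, in the order asked, and still so for the second after the job is handed in, while the arm keeps its last pose, push and grip.
It also fails if it takes over 58 s, if anything falls off the work surface, if the arm or the gripper's body presses on something with over 40 N, if the wrist force passes 120 N, or if a joint passes its speed limit or range.

## Working session

There is one attempt and no reset: what is moved stays moved. The work goes in short steps, Python scripts to look and compute and a tool call to move; the robot and the scene stay as the last step left them, time stands still between calls to the robot, and variables do not carry over. Pictures are saved under pics/ and viewed, and the job is handed in when it is done.

Besides the shell and the picture viewer there is one more tool, called after "Request:" by a JSON object that holds its "fn" and its "kwargs", one argument or row to a line. servo_tool: Moves the arm, as the interface text tells. Its arguments: {"type":"object","properties":{"slide":{"type":"array","items":{"type":"array","items":{"type":"number"}}},"rotation":{"type":"array","items":{"type":"array","items":{"type":"number"}}},"grip":{"type":"array","items":{"type":"number"}}},"required":["slide","rotation","grip"]}

```bash
mkdir -p pics; cat > h.py <<'E'
import numpy as np, cv2
from rig import r
from scipy.spatial.transform import Rotation as R
def shot(n,f):
    s=r.state(); d=r.read_camera(n); cv2.imwrite('pics/'+f+'.png',d['color'])
    np.savez('pics/'+f+'.npz',color=d['color'],range_z=d['range_z'],vfov=d['vfov'],cx=d['cx'],cy=d['cy'],
      M=d.get('camera_from_world',d.get('hand_eye')),p=s['eef_pos'],q=s['eef_rot'],wrist=(n=='wrist'))
def cloud(f):
    d=np.load('pics/'+f+'.npz'); z=d['range_z'].astype(float); H,W=z.shape
    fl=H/2/np.tan(np.radians(d['vfov'])/2); u,v=np.meshgrid(np.arange(W),np.arange(H))
    P=np.stack([(u-d['cx'])/fl*z,(v-d['cy'])/fl*z,z],-1)
    if d['wrist']:
        P=P@d['M'][:3,:3].T+d['M'][:3,3]; P=R.from_quat(d['q']).apply(P.reshape(-1,3)).reshape(P.shape)+d['p']
    else:
        Mi=np.linalg.inv(d['M']); P=P@Mi[:3,:3].T+Mi[:3,3]
    P[z==0]=np.nan
    return P,d['color']
E
python3 - <<'E'
from h import *
print(r.state())
for n in('scene','side'): shot(n,n+'0')
E
```

```text
{'t': 0.0, 'joint_pos': array([-1.26975083e+00,  4.87569769e-02,  9.75570612e-02,  1.62199509e+00,
        5.60771376e-06,  1.44302110e+00]), 'dq': array([ 4.67483985e-04, -1.01881429e-03,  2.11248084e-03, -3.45911356e-04,
       -3.99250070e-05,  4.38266322e-04]), 'effort': array([-3.96908927e-04, -3.38782454e+01,  3.20014644e+01,  2.03972426e-02,
       -2.01665807e-04, -5.13602473e-06]), 'eef_pos': array([ 218.11008639, -476.86429698,  230.09348412]), 'eef_rot': array([ 8.41366910e-01, -5.40463027e-01, -9.16456737e-04, -7.73647103e-04]), 'force': array([-0.76004451, -0.53130165, -0.08768204]), 'ft_torque': array([-0.02042396, -0.04019067, -0.00751758]), 'gripper_width': 0.9990788565248404}
```

View pics/scene0.png

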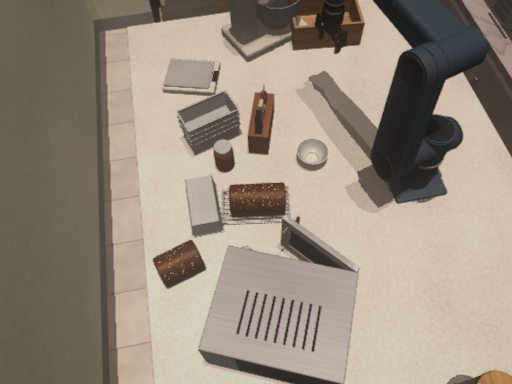

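View pics/side0.png

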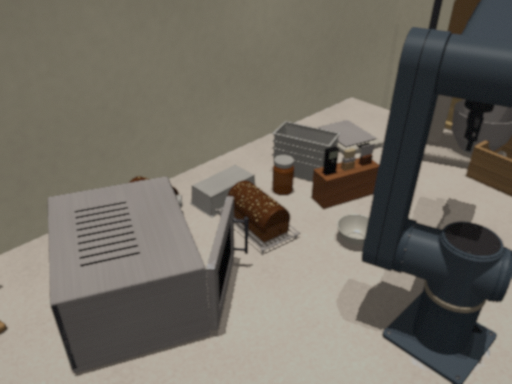

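The scene view shows the oven at the bottom with its door at (285–355, 220–270), the loaf on its rack at (257,200), the tool block at (261,123) with the tall black handle around (260,115), the bowl at (312,153), the jar at (224,155), and a decoy loaf at (180,263). Next I'll measure these.

```bash
python3 - <<'E'
from h import *
P,c=cloud('scene0')
for n,(u,v) in dict(ovenA=(225,252),ovenB=(355,290),ovenC=(205,350),ovenD=(343,378),doorfree=(284,222),doorm=(320,245),doorh=(352,268),loaf=(257,197),rackL=(223,215),rackR=(289,218),bt=(262,97),bb=(259,150),th=(260,112),bowl=(312,153),jar=(223,147),tin=(203,205)).items(): print(n,P[v,u].round())
a=cv2.resize(c[70:280,150:380],None,fx=3.4,fy=2.8*1.0+0.6,interpolation=cv2.INTER_CUBIC); cv2.imwrite('pics/c1.png',a[:, :][:600*2]) if 0 else None
cv2.imwrite('pics/c1.png',cv2.resize(c[75:165,220:340],None,fx=6,fy=6,interpolation=cv2.INTER_CUBIC))
cv2.imwrite('pics/c2.png',cv2.resize(c[175:285,200:370],None,fx=4.6,fy=4.6,interpolation=cv2.INTER_CUBIC))
# door top edge points
x,y,z=P[...,0],P[...,1],P[...,2]
m=(z>205)&(z<216)
v,u=np.nonzero(m); k=(v<275)&(v>210)&(u>270)&(u<365)
print(len(v[k])); 
for i in np.nonzero(k)[0][::12]: print(u[i],v[i],P[v[i],u[i]].round())
E
```

```text
ovenA [728. 155.   1.]
ovenB [391. 430. 217.]
ovenC [818. 504. 215.]
ovenD [488. 642. 222.]
doorfree [533. 178. 197.]
doorm [450. 280. 215.]
doorh [379. 367. 214.]
loaf [590.  31. 116.]
rackL [713.  22.  16.]
rackR [518. 177. 216.]
bt [ 492. -372.  141.]
bb [ 536. -218.   24.]
th [ 520. -260.  193.]
bowl [ 339. -173.   10.]
jar [ 670. -192.  119.]
tin [773.   1.  74.]
595
285 215 [527. 163. 212.]
283 218 [535. 170. 208.]
287 219 [525. 179. 215.]
290 220 [516. 180. 207.]
295 221 [502. 187. 209.]
288 223 [524. 190. 210.]
293 224 [510. 195. 207.]
296 225 [502. 202. 211.]
300 226 [491. 207. 210.]
303 227 [484. 213. 212.]
304 228 [482. 217. 212.]
297 230 [503. 217. 207.]
301 231 [493. 225. 213.]
305 232 [482. 229. 211.]
308 233 [473. 233. 208.]
313 234 [460. 240. 211.]
308 236 [476. 245. 213.]
310 237 [472. 249. 213.]
314 238 [461. 254. 212.]
316 239 [455. 257. 209.]
319 240 [447. 262. 208.]
320 241 [446. 268. 214.]
322 242 [440. 269. 206.]
324 243 [435. 273. 207.]
326 244 [431. 279. 209.]
320 246 [449. 281. 209.]
322 247 [445. 286. 211.]
325 248 [438. 292. 213.]
330 249 [424. 297. 212.]
333 250 [416. 301. 209.]
328 252 [432. 304. 209.]
331 253 [425. 310. 213.]
336 254 [411. 315. 211.]
338 255 [407. 320. 211.]
341 256 [400. 325. 214.]
344 257 [392. 329. 212.]
293 259 [537. 307. 215.]
348 259 [383. 338. 214.]
347 260 [385. 339. 209.]
349 261 [381. 344. 213.]
348 262 [385. 346. 211.]
349 263 [383. 350. 213.]
351 264 [379. 354. 214.]
350 265 [382. 356. 213.]
350 266 [383. 360. 215.]
350 267 [383. 361. 210.]
304 268 [512. 338. 213.]
352 269 [380. 369. 213.]
356 270 [370. 374. 212.]
272 273 [604. 335. 214.]
```

```bash
python3 - <<'E'
from h import *
for f in('scene0','side0'):
    P,c=cloud(f);x,y,z=P[...,0],P[...,1],P[...,2]
    b=(x>150)&(x<900)&(abs(y)<900)
    m=(z>216)&(z<226)&(y>150)
    q=P[m][:,:2]; print(f,'oven top',len(q),cv2.minAreaRect(q.astype(np.float32)), np.median(z[m]))
    E=None
E
```

```text
scene0 oven top 15224 ((389.7192687988281, 465.460693359375), (430.2413024902344, 784.1517333984375), 65.72799682617188) 220.28119770398382
side0 oven top 14647 ((883.1149291992188, 327.2767028808594), (420.1103820800781, 1031.1585693359375), 74.58589172363281) 220.96472779462454
```

View pics/c1.png

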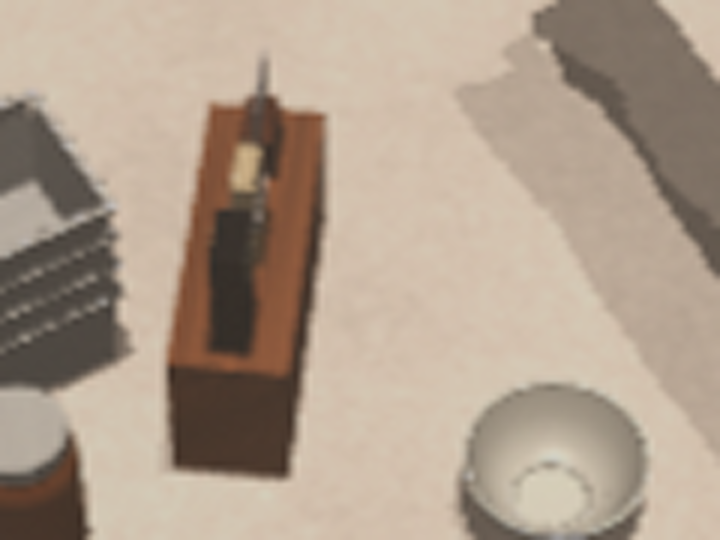

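View pics/c2.png

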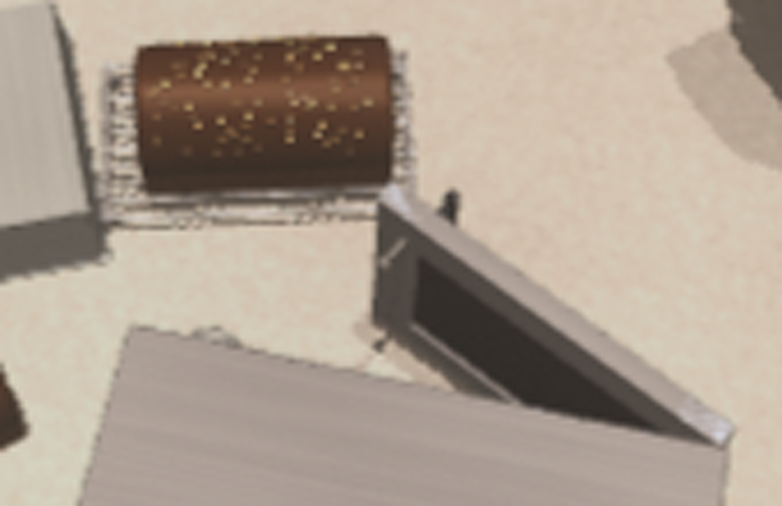

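```bash
python3 - <<'E'
from h import *
def comp(m):
    n,l,s,_=cv2.connectedComponentsWithStats(m.astype(np.uint8)); k=1+np.argmax(s[1:,4]); return l==k
for f in('scene0','side0'):
    P,c=cloud(f);x,y,z=P[...,0],P[...,1],P[...,2]
    m=cv2.erode(((z>216)&(z<226)&(y>100)).astype(np.uint8),np.ones((3,3)))>0
    m=comp(m);q=P[m][:,:2].astype(np.float32); print(f,len(q)); rc=cv2.minAreaRect(q); print(rc,cv2.boxPoints(rc).round())
    for n,lo,hi,box in (('block',106,114,(400,650,-420,-150)),('loaf',95,130,(480,700,-80,130)),('tool',177,205,(400,650,-420,-150)),('tools2',150,205,(400,650,-420,-150)),('rack',14,24,(450,760,-90,150))):
        m=(z>lo)&(z<hi)&(x>box[0])&(x<box[1])&(y>box[2])&(y<box[3])
        if m.sum()<5: continue
        m=comp(m); q=P[m][:,:2].astype(np.float32); rc=cv2.minAreaRect(q); print(n,len(q),rc,q.mean(0),z[m].max())
E
```

```text
scene0 9330
((600.41845703125, 442.78607177734375), (294.50750732421875, 373.4158020019531), 65.54723358154297) [[370. 386.]
 [709. 231.]
 [831. 500.]
 [491. 654.]]
block 471 ((506.6806945800781, -315.7640380859375), (214.2635498046875, 75.4275894165039), 71.66732025146484) [ 507.77795 -306.16623] 113.98413763015378
loaf 1225 ((584.5806884765625, 11.624122619628906), (91.66959381103516, 186.93116760253906), 79.91477966308594) [586.9063    19.499752] 127.85835552488629
tool 82 ((528.4741821289062, -250.63919067382812), (45.32618713378906, 23.632822036743164), 70.2669677734375) [ 528.74805 -245.87755] 201.7395339185564
tools2 169 ((517.3805541992188, -281.56634521484375), (111.76378631591797, 23.632822036743164), 70.2669677734375) [ 522.44037 -264.71402] 201.7395339185564
rack 65 ((477.8450622558594, 17.262645721435547), (129.06201171875, 14.106291770935059), 77.68037414550781) [477.27347   16.496468] 23.434355451611964
side0 13363
((597.3679809570312, 443.0159912109375), (293.8739318847656, 375.7100830078125), 65.78306579589844) [[366. 386.]
 [708. 232.]
 [829. 500.]
 [486. 654.]]
block 515 ((505.6982116699219, -317.6163024902344), (215.19126892089844, 81.16355895996094), 71.8051528930664) [ 498.3327  -301.68643] 113.99207429969306
loaf 1233 ((583.9151611328125, 13.238853454589844), (87.85832977294922, 194.5319061279297), 82.64803314208984) [572.7504    24.903763] 126.89794761117969
tool 119 ((526.2738647460938, -249.52796936035156), (42.75995635986328, 26.669296264648438), 67.4239501953125) [ 524.7203  -246.46332] 198.65298629487506
tools2 318 ((601.2478637695312, -312.3980712890625), (92.36128997802734, 224.04078674316406), 34.93280792236328) [ 551.4678  -275.65253] 198.65298629487506
rack 191 ((507.08184814453125, 12.199668884277344), (136.9811553955078, 97.64633178710938), 70.46784973144531) [489.3709    24.920652] 23.868127362241353
```

The crops show the thermometer (black, tallest) in the pocket nearest the loaf, at about crop (232,280) in c1. The door's top edge runs from crop (385,190) to (730,430) in c2. I'll fit the door line next.

```bash
python3 - <<'E'
from h import *
a=np.radians(65.66); ox=np.array([np.cos(a),np.sin(a)]); oy=np.array([-np.sin(a),np.cos(a)]); c0=np.array([599,443])
for f in('scene0','side0'):
    P,c=cloud(f);q=P[(P[...,2]>206)&(P[...,2]<217)][:,:2]; 
    l=np.c_[(q-c0)@ox,(q-c0)@oy]; k=(l[:,0]<-158)&(l[:,0]>-360)&(abs(l[:,1])<200)
    l=l[k]; vx,vy,x0,y0=cv2.fitLine(l.astype(np.float32),cv2.DIST_HUBER,0,.01,.01).ravel()
    t=(l-[x0,y0])@[vx,vy]; n=(l-[x0,y0])@[-vy,vx]
    k=abs(n)<14
    print(f,len(l),(vx,vy),(x0,y0),np.percentile(n[k],[2,98]),'ends oven frame',[(x0+vx*s,y0+vy*s) for s in np.percentile(t[k],[0,1,99,100])])
E
```

```text
scene0 542 (np.float32(0.44760555), np.float32(0.8942311)) (np.float32(-218.29381), np.float32(67.733734)) [-8.5199102   9.84137362] ends oven frame [(np.float64(-279.64716163272465), np.float64(-54.838641752140106)), (np.float64(-278.15965403653377), np.float64(-51.866883415159094)), (np.float64(-160.44012472783703), np.float64(183.31443165471092)), (np.float64(-158.8338292306882), np.float64(186.52350571089102))]
side0 624 (np.float32(0.44744852), np.float32(0.8943097)) (np.float32(-213.99484), np.float32(82.90725)) [-9.50365935  8.06214783] ends oven frame [(np.float64(-282.37962365862126), np.float64(-53.772547392447564)), (np.float64(-279.6165084104871), np.float64(-48.2499439047661)), (np.float64(-161.37250267129193), np.float64(188.08285435026718)), (np.float64(-161.16492198607438), np.float64(188.49774323951345))]
```

Request:
{"fn": "servo_tool", "kwargs": {
  "slide": [
    [0.2, 0.6, 0.1],
    [0.5, 1.5, 0.15],
    [0.8, 2.4, 0.2],
    [1.1, 3.3, 0.2],
    [1.4, 4.2, 0.2],
    [1.7, 5.1, 0.2],
    [2.0, 6.0, 0.2],
    [2.3, 6.9, 0.2],
    [2.6, 7.8, 0.2],
    [2.9, 8.7, 0.2],
    [3.2, 9.6, 0.2],
    [3.4, 10.3, 0.2]
  ],
  "rotation": [
    [0, 0, 0.4],
    [0, 0, 0.8],
    [0, 0, 1.3],
    [0, 0, 1.8],
    [0, 0, 2.3],
    [0, 0, 2.8],
    [0, 0, 3.3],
    [0, 0, 3.8],
    [0, 0, 4.3],
    [0, 0, 4.8],
    [0, 0, 5.2],
    [0, 0, 5.2]
  ],
  "grip": [-1, -1, -1, -1, -1, -1, -1, -1, -1, -1, -1, -1]
}}

```text
t: 1.6
eef_pos: [422.3, 142.8, 242.7]
eef_rot: [0.942, -0.336, -0.0, 0.0]
force: [0.6, -0.7, -0.4]
gripper_width: -0.003
```

Request:
{"fn": "servo_tool", "kwargs": {
  "slide": [
    [0.1, 0.3, -0.3],
    [0.2, 0.6, -0.7],
    [0.2, 0.6, -0.95],
    [0.2, 0.6, -0.95]
  ],
  "rotation": [
    [0, 0, 0],
    [0, 0, 0],
    [0, 0, 0],
    [0, 0, 0]
  ],
  "grip": [-1, -1, -1, -1]
}}

```text
t: 2.1
eef_pos: [432.9, 175.8, 184.6]
eef_rot: [0.941, -0.337, -0.002, 0.001]
force: [0.6, -0.1, 0.2]
gripper_width: 0.001
```

```bash
python3 - <<'E'
from h import *
shot('scene','s1');shot('wrist','w1')
cv2.imwrite('pics/c3.png',np.hstack([cv2.resize(cv2.imread('pics/s1.png')[150:300,220:420],(400,300)),cv2.resize(cv2.imread('pics/w1.png'),(400,300))]))
E
```

```text
(no output)
```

View pics/c3.png

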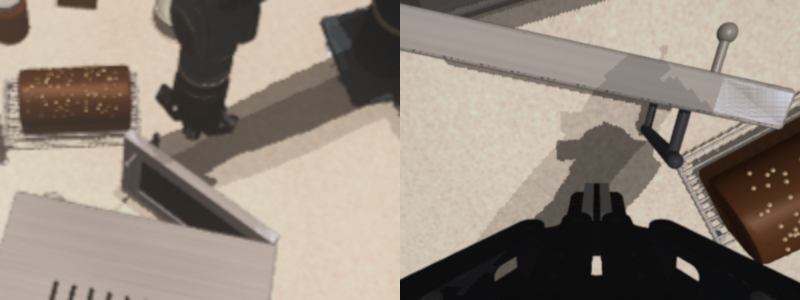

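```bash
python3 - <<'E'
import numpy as np
a=np.radians(65.66); ox=np.array([np.cos(a),np.sin(a)]); oy=np.array([-np.sin(a),np.cos(a)]); c0=np.array([599,443])
for th in [.464,.4,.35,.3,.25,.2,.15,.1,.07,.05,.03,.015,0,-.015,-.03]:
    p=np.array([-150,184])+200*np.array([-np.sin(th),-np.cos(th)])-29*np.array([np.cos(th),-np.sin(th)])
    w=c0+p[0]*ox+p[1]*oy; print(th,w.round(),((w-[434.3,176.5])/60).round(2))
E
```

```text
0.464 [473. 209.] [0.65 0.54]
0.4 [484. 216.] [0.83 0.65]
0.35 [492. 222.] [0.96 0.75]
0.3 [500. 228.] [1.1  0.86]
0.25 [508. 235.] [1.22 0.97]
0.2 [515. 242.] [1.34 1.09]
0.15 [522. 249.] [1.46 1.21]
0.1 [528. 257.] [1.56 1.34]
0.07 [532. 262.] [1.62 1.42]
0.05 [534. 265.] [1.66 1.47]
0.03 [536. 268.] [1.7  1.53]
0.015 [538. 271.] [1.73 1.57]
0 [540. 273.] [1.76 1.61]
-0.015 [541. 276.] [1.79 1.66]
-0.03 [543. 278.] [1.81 1.7 ]
```

Request:
{"fn": "servo_tool", "kwargs": {
  "slide": [
    [0.3, 0.25, 0],
    [0.55, 0.45, 0],
    [0.65, 0.54, 0],
    [0.75, 0.6, 0],
    [0.83, 0.65, 0],
    [0.96, 0.75, 0],
    [1.1, 0.86, 0],
    [1.22, 0.97, 0],
    [1.34, 1.09, 0],
    [1.46, 1.21, 0],
    [1.51, 1.28, 0],
    [1.51, 1.28, 0]
  ],
  "rotation": [
    [0, 0, 0],
    [0, 0, 0],
    [0, 0, 0],
    [0, 0, 0],
    [0, 0, 0],
    [0, 0, 0],
    [0, 0, 0],
    [0, 0, 0],
    [0, 0, 0],
    [0, 0, 0],
    [0, 0, 0],
    [0, 0, 0]
  ],
  "grip": [-1, -1, -1, -1, -1, -1, -1, -1, -1, -1, -1, -1]
}}

```text
t: 3.7
eef_pos: [525.3, 253.8, 186.3]
eef_rot: [0.941, -0.337, 0.0, -0.0]
force: [0.0, -0.4, -0.6]
gripper_width: 0.001
```

```bash
python3 - <<'E'
from h import *
print(r.state()['force'],r.state()['eef_pos'])
shot('scene','s2');shot('wrist','w2')
cv2.imwrite('pics/c4.png',np.hstack([cv2.resize(cv2.imread('pics/s2.png')[150:300,220:420],(400,300)),cv2.resize(cv2.imread('pics/w2.png'),(400,300))]))
E
```

```text
[ 0.00223353 -0.40575967 -0.61027029] [525.2650487  253.76092183 186.27114203]
```

View pics/c4.png

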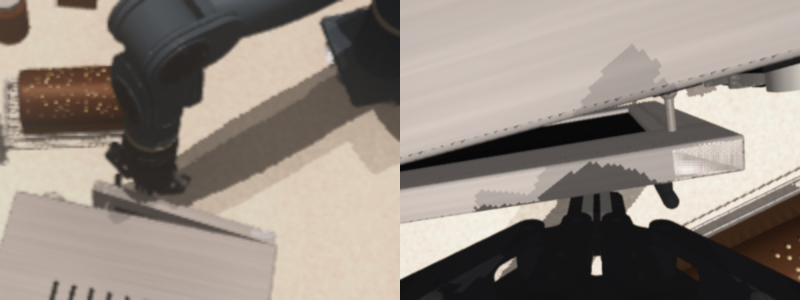

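Request:
{"fn": "servo_tool", "kwargs": {
  "slide": [
    [0.05, 0.07, 0],
    [0.09, 0.12, 0],
    [0.13, 0.17, 0],
    [0.16, 0.21, 0],
    [0.19, 0.25, 0],
    [0.21, 0.28, 0],
    [0.23, 0.31, 0],
    [0.25, 0.33, 0],
    [0.26, 0.36, 0],
    [0.26, 0.36, 0]
  ],
  "rotation": [
    [0, 0, 0],
    [0, 0, 0],
    [0, 0, 0],
    [0, 0, 0],
    [0, 0, 0],
    [0, 0, 0],
    [0, 0, 0],
    [0, 0, 0],
    [0, 0, 0],
    [0, 0, 0]
  ],
  "grip": [-1, -1, -1, -1, -1, -1, -1, -1, -1, -1]
}}

```text
t: 5.05
eef_pos: [537.6, 270.5, 186.3]
eef_rot: [0.941, -0.338, -0.001, 0.006]
force: [-9.3, -12.1, 6.1]
gripper_width: -0.0
```

Request:
{"fn": "servo_tool", "kwargs": {
  "slide": [
    [0.02, 0.04, 0],
    [0.03, 0.06, 0],
    [0.03, 0.06, 0]
  ],
  "rotation": [
    [0, 0, 0],
    [0, 0, 0],
    [0, 0, 0]
  ],
  "grip": [-1, -1, -1]
}}

```text
t: 5.42
eef_pos: [537.6, 270.6, 186.3]
eef_rot: [0.941, -0.339, -0.002, 0.01]
force: [-13.5, -19.8, 9.0]
gripper_width: -0.0
```

```bash
python3 - <<'E'
from h import *
print(r.state()['force'],r.state()['eef_pos'])
shot('scene','s3');shot('wrist','w3')
cv2.imwrite('pics/c5.png',np.hstack([cv2.resize(cv2.imread('pics/s3.png')[150:300,220:420],(400,300)),cv2.resize(cv2.imread('pics/w3.png'),(400,300))]))
E
```

```text
[-13.53153869 -19.83458921   9.0236405 ] [537.59029082 270.59700003 186.32021852]
```

View pics/c5.png

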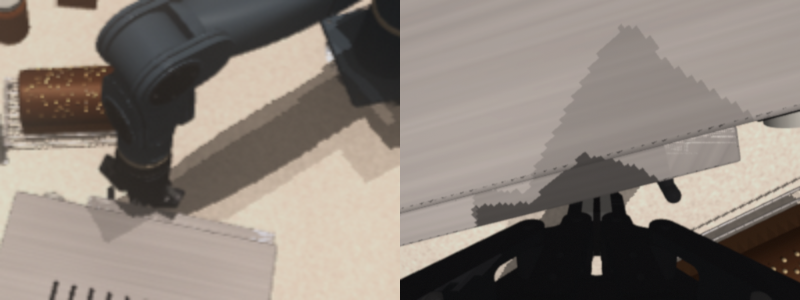

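Request:
{"fn": "servo_tool", "kwargs": {
  "slide": [
    [-0.1, -0.2, 0],
    [-0.25, -0.55, 0],
    [-0.4, -0.9, 0.2],
    [-0.5, -1.2, 1.0],
    [-0.5, -1.6, 1.5],
    [-0.5, -2.4, 2.0],
    [-0.5, -3.2, 2.0],
    [-0.5, -3.8, 2.0],
    [-0.5, -3.8, 2.0]
  ],
  "rotation": [
    [0, 0, 0],
    [0, 0, 0],
    [0, 0, 0],
    [0, 0, 0],
    [0, 0, 0.5],
    [0, 0, 1],
    [0, 0, 2],
    [0, 0, 3],
    [0, 0, 4]
  ],
  "grip": [-1, -1, -1, -1, -1, -1, -1, -1, -1]
}}

```text
t: 6.65
eef_pos: [513.5, 48.5, 306.7]
eef_rot: [0.986, -0.169, 0.002, -0.0]
force: [-0.1, -0.2, -0.1]
gripper_width: -0.002
```

```bash
python3 - <<'E'
from h import *
print(r.state()['force'],r.state()['eef_pos'])
shot('scene','s4');shot('side','d4')
a=np.radians(65.66); ox=np.array([np.cos(a),np.sin(a)]); oy=np.array([-np.sin(a),np.cos(a)]); c0=np.array([599,443])
for f in('s4','d4'):
    P,c=cloud(f);q=P[(P[...,2]>205)&(P[...,2]<215)][:,:2]
    l=np.c_[(q-c0)@ox,(q-c0)@oy]; k=(l[:,0]<-153)&(l[:,0]>-300)&(l[:,1]<180)&(l[:,1]>-100)
    l=l[k]; vx,vy,x0,y0=cv2.fitLine(l.astype(np.float32),cv2.DIST_HUBER,0,.01,.01).ravel(); print(f,len(l),np.arctan2(vx,vy),x0,y0)
    for lo in range(-90,180,45):
        kk=(l[:,1]>lo)&(l[:,1]<lo+45); print(lo,kk.sum(),np.median(l[kk,0]) if kk.any() else 0)
cv2.imwrite('pics/c6.png',np.hstack([cv2.resize(cv2.imread('pics/s4.png')[150:300,200:400],(400,300)),cv2.resize(cv2.imread('pics/d4.png'),(400,300))]))
E
```

```text
[-0.06963998 -0.16727656 -0.08420455] [513.48532575  48.46503423 306.70704833]
s4 433 3.1407475 -161.44296 48.42545
-90 68 -160.64457774374733
-45 66 -160.482962336102
0 72 -162.02748130914065
45 77 -161.7718616613159
90 73 -161.57167919798016
135 77 -161.28331002669557
d4 516 3.1394362 -161.36197 61.73526
-90 60 -161.15410790726912
-45 76 -161.3961564032439
0 75 -161.24384515644843
45 91 -161.5771904166614
90 97 -161.4716472974105
135 117 -161.60088011455574
```

View pics/c6.png

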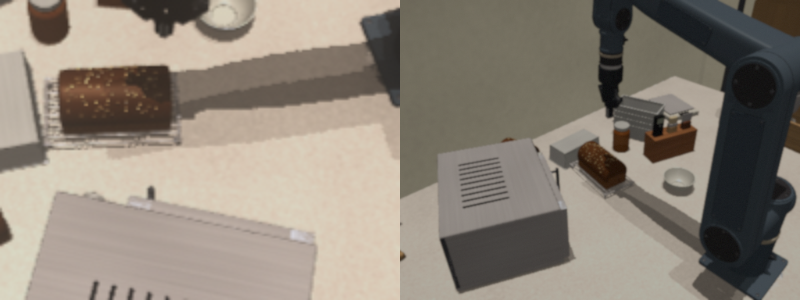

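Request:
{"fn": "servo_tool", "kwargs": {
  "slide": [
    [0, -0.5, 0],
    [0, -1.4, 0],
    [0.1, -2.3, 0],
    [0.1, -3.2, 0],
    [0.2, -4.1, 0],
    [0.25, -4.7, 0],
    [0.25, -5.0, 0],
    [0.25, -5.0, 0]
  ],
  "rotation": [
    [0, 0, 0],
    [0, 0, 0],
    [0, 0, 0],
    [0, 0, 0],
    [0, 0, 0],
    [0, 0, 0],
    [0, 0, 0],
    [0, 0, 0]
  ],
  "grip": [1, 1, 1, 1, 1, 1, 1, 1]
}}

```text
t: 7.75
eef_pos: [527.6, -249.6, 305.9]
eef_rot: [0.986, -0.169, -0.0, -0.0]
force: [0.7, 0.7, -0.2]
gripper_width: 1.001
```

```bash
python3 - <<'E'
from h import *
print(r.state()['eef_pos'],r.state()['eef_rot'])
shot('wrist','w5'); P,c=cloud('w5'); z=P[...,2]; x,y=P[...,0],P[...,1]
for n,lo,hi in(('tool',185,202),('block',104,115)):
  m=(z>lo)&(z<hi)&(abs(x-510)<110)&(abs(y+300)<170)
  q=P[m][:,:2].astype(np.float32);print(n,len(q),cv2.minAreaRect(q),np.median(z[m]))
  v,u=np.nonzero(m); print(u.min(),u.max(),v.min(),v.max())
E
```

```text
[ 527.55540009 -249.57222845  305.94544379] [ 9.85544202e-01 -1.69418023e-01 -6.32470459e-05 -3.94629784e-04]
tool 1521 ((528.8961791992188, -252.97064208984375), (39.649166107177734, 23.317302703857422), 71.42684936523438) 194.95933980696134
239 269 166 217
block 9346 ((544.9026489257812, -332.4644470214844), (211.04525756835938, 154.7751922607422), 71.89735412597656) 110.19928172969618
215 364 135 323
```

View pics/w5.png

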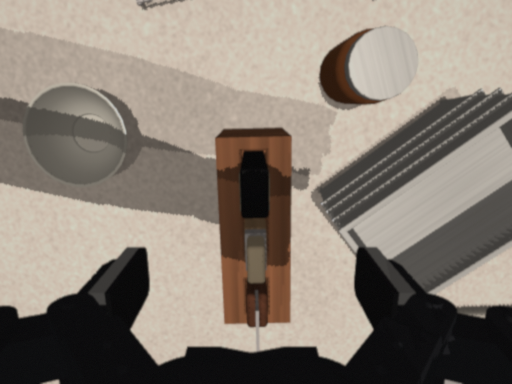

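```bash
python3 - <<'E'
from h import *
P,c=cloud('w5'); a=np.radians(-18.6); X=np.array([np.cos(a),np.sin(a)]);Y=np.array([-X[1],X[0]])
q=P[...,:2]-[529,-253]; u=q@X; v=q@Y; z=P[...,2]
m=(z>118)&(z<215)&(abs(v)<60)&(abs(u)>15)&(abs(u)<130)
for s in(-1,1):
    k=m&(s*u>0); print(s,k.sum(), sorted(np.c_[u[k],v[k],z[k]].round().tolist(),key=lambda t:abs(t[0]))[:5])
E
```

```text
-1 0 []
1 1573 [[76.0, -46.0, 126.0], [76.0, -46.0, 130.0], [76.0, -46.0, 155.0], [76.0, -47.0, 154.0], [76.0, -46.0, 157.0]]
```

Request:
{"fn": "servo_tool", "kwargs": {
  "slide": [
    [0.02, -0.05, -0.3],
    [0.02, -0.05, -0.8],
    [0.02, -0.05, -1.4],
    [0.02, -0.05, -2.0],
    [0.02, -0.05, -2.5],
    [0.02, -0.05, -2.75],
    [0.02, -0.05, -2.75]
  ],
  "rotation": [
    [0, 0, 0.2],
    [0, 0, 0.2],
    [0, 0, 0.2],
    [0, 0, 0.2],
    [0, 0, 0.2],
    [0, 0, 0.2],
    [0, 0, 0.2]
  ],
  "grip": [0.3, 0.3, 0.3, 0.3, 0.3, 0.3, 0.3]
}}

```text
t: 8.68
eef_pos: [528.1, -250.9, 140.6]
eef_rot: [0.987, -0.159, -0.001, -0.001]
force: [-0.2, 0.9, 0.1]
gripper_width: 0.65
```

Request:
{"fn": "servo_tool", "kwargs": {
  "slide": [
    [0, 0, 0],
    [0, 0, 0],
    [0, 0, 0],
    [0, 0, 0],
    [0, 0, 0],
    [0, 0, 0]
  ],
  "rotation": [
    [0, 0, 0],
    [0, 0, 0],
    [0, 0, 0],
    [0, 0, 0],
    [0, 0, 0],
    [0, 0, 0]
  ],
  "grip": [0, -0.3, -1, -1, -1, -1]
}}

```text
t: 9.43
eef_pos: [529.3, -253.1, 143.0]
eef_rot: [0.987, -0.16, 0.001, 0.001]
force: [-0.8, 1.2, 5.8]
gripper_width: 0.247
```

Request:
{"fn": "servo_tool", "kwargs": {
  "slide": [
    [0, 0, 0.15],
    [0, 0, 0.4],
    [0, 0, 0.7],
    [0, 0, 1.0],
    [0, 0, 1.3],
    [0, 0, 1.6],
    [0, 0, 1.9],
    [0, 0, 2.2],
    [0, 0, 2.5],
    [0, 0, 2.8],
    [0, 0, 3.0],
    [0, 0, 3.0]
  ],
  "rotation": [
    [0, 0, 0],
    [0, 0, 0],
    [0, 0, 0],
    [0, 0, 0],
    [0, 0, 0],
    [0, 0, 0],
    [0, 0, 0],
    [0, 0, 0],
    [0, 0, 0],
    [0, 0, 0],
    [0, 0, 0],
    [0, 0, 0]
  ],
  "grip": [-1, -1, -1, -1, -1, -1, -1, -1, -1, -1, -1, -1]
}}

```text
t: 10.92
eef_pos: [528.8, -252.7, 323.0]
eef_rot: [0.987, -0.16, 0.001, 0.001]
force: [-0.4, 0.2, -1.1]
gripper_width: 0.251
```

```bash
python3 - <<'E'
from h import *
print(r.state())
shot('scene','s6');shot('side','d6')
cv2.imwrite('pics/c7.png',np.hstack([cv2.resize(cv2.imread('pics/s6.png')[20:245,150:450],(400,300)),cv2.resize(cv2.imread('pics/d6.png')[50:275,200:500],(400,300))]))
P,c=cloud('s0') if 0 else cloud('scene0')
# loaf top fit
for f in('s4','d4'):
    P,c=cloud(f);x,y,z=P[...,0],P[...,1],P[...,2]
    m=(z>60)&(z<130)&(x>470)&(x<690)&(y>-70)&(y<110); q=P[m][:,:2].astype(np.float32); print(f,cv2.minAreaRect(q),np.percentile(z[m],99),len(q))
    m&=z>112;q=P[m][:,:2].astype(np.float32); print(cv2.minAreaRect(q),q.mean(0))
E
```

```text
{'t': 10.925, 'joint_pos': array([-5.60162867e-01,  2.61725628e-01,  5.24770214e-01,  1.83117832e+00,
       -6.85154497e-05,  1.33235997e+00]), 'dq': array([ 0.00077223,  0.0081759 , -0.04352761, -0.01650749,  0.00087081,
       -0.00133022]), 'effort': array([-1.69821479e-02, -4.13177991e+01,  3.14252436e+01,  8.71087331e-02,
       -3.82231941e-03,  7.42841735e-05]), 'eef_pos': array([ 528.84578294, -252.73618346,  323.02544751]), 'eef_rot': array([ 9.87088501e-01, -1.60170278e-01,  1.21325028e-03,  5.49135378e-04]), 'force': array([-0.36066974,  0.15960823, -1.10699686]), 'ft_torque': array([-0.05872139, -0.0049795 ,  0.03977484]), 'gripper_width': 0.2508362391667297}
s4 ((585.131103515625, 9.743915557861328), (104.43805694580078, 189.4826202392578), 80.98690032958984) 124.70406825097696 1575
((584.5552978515625, 12.784244537353516), (65.91816711425781, 186.03866577148438), 81.01605224609375) [585.33795   13.002529]
d4 ((584.470703125, 12.955841064453125), (98.40483856201172, 194.96531677246094), 81.63455963134766) 123.42684888425836 1906
((584.2354125976562, 13.195049285888672), (64.64899444580078, 191.7647247314453), 81.32112121582031) [576.9969    15.870245]
```

View pics/c7.png

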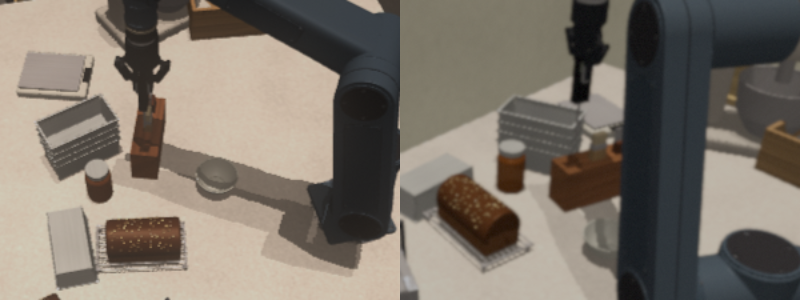

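Request:
{"fn": "servo_tool", "kwargs": {
  "slide": [
    [0, 0.2, 0.1],
    [0, 0.7, 0.2],
    [-0.1, 1.3, 0.2],
    [-0.2, 1.9, 0.2],
    [-0.3, 2.5, 0.2],
    [-0.4, 3.1, 0.2],
    [-0.5, 3.7, 0.2],
    [-0.6, 4.2, 0.2],
    [-0.7, 4.4, 0.2],
    [-0.7, 4.4, 0.2]
  ],
  "rotation": [
    [0, 0, 0],
    [0, 0, 0],
    [0, 0, 0],
    [0, 0, 0],
    [0, 0, 0],
    [0, 0, 0],
    [0, 0, 0],
    [0, 0, 0],
    [0, 0, 0],
    [0, 0, 0]
  ],
  "grip": [-1, -1, -1, -1, -1, -1, -1, -1, -1, -1]
}}

```text
t: 12.28
eef_pos: [486.0, 12.1, 333.5]
eef_rot: [0.987, -0.159, 0.0, 0.0]
force: [0.5, -0.5, -1.0]
gripper_width: 0.25
```

Request:
{"fn": "servo_tool", "kwargs": {
  "slide": [
    [0, 0, 0],
    [0, 0, 0],
    [0, 0, 0],
    [0, 0, -0.1],
    [0, 0, -0.2],
    [0, 0, -0.4],
    [0, 0, -0.6],
    [0, 0, -0.8],
    [0, 0, -1.0],
    [0, 0, -1.1],
    [0, 0, -1.1],
    [0, 0, -1.1]
  ],
  "rotation": [
    [0, -0.5, 0],
    [0, -1.5, 0],
    [0, -2.5, 0],
    [0, -3.5, 0],
    [0, -4.5, 0],
    [0, -5.5, 0],
    [0, -6.5, 0],
    [0, -7.5, 0],
    [0, -8.5, 0],
    [0, -9, 0],
    [0, -9, 0],
    [0, -9, 0]
  ],
  "grip": [-1, -1, -1, -1, -1, -1, -1, -1, -1, -1, -1, -1]
}}

```text
t: 13.78
eef_pos: [486.8, 10.8, 268.4]
eef_rot: [0.912, -0.148, 0.378, -0.061]
force: [-0.1, -0.1, -0.3]
gripper_width: 0.247
```

```bash
python3 - <<'E'
from h import *
s=r.state(); d=R.from_quat(s['eef_rot']).apply([0,0,1]); print(s['force'],s['joint_pos'].round(2),d,s['eef_pos'],'tip',s['eef_pos']+138*d)
shot('scene','s8');shot('side','d8');shot('wrist','w8')
cv2.imwrite('pics/c8.png',np.hstack([cv2.resize(cv2.imread('pics/s8.png')[95:245,150:350],(400,300),interpolation=2),cv2.resize(cv2.imread('pics/d8.png')[130:280,180:380],(400,300),interpolation=2)]))
E
```

```text
[-0.0644636  -0.14793359 -0.33568967] [-0.21 -0.94 -0.75  0.99  0.15  1.74] [ 0.70756991 -0.00138792 -0.70664198] [486.76860314  10.75852768 268.35093714] tip [584.41325095  10.56699436 170.83434332]
```

View pics/c8.png

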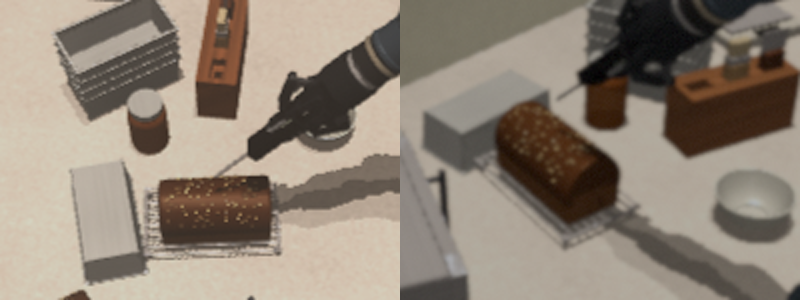

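View pics/w8.png

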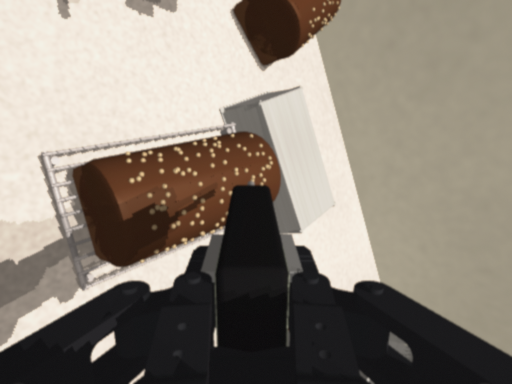

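```bash
python3 - <<'E'
from h import *
tip=np.array([584.4,10.6,170.8])
out=[]
for f in('s8','d8'):
    d=np.load('pics/'+f+'.npz'); fl=192/np.tan(np.radians(d['vfov'])/2)
    c=d['color'].copy()
    pr=lambda p:(lambda q:np.array([q[0]/q[2]*fl+d['cx'],q[1]/q[2]*fl+d['cy']]))((d['M']@np.r_[p,1])[:3])
    p=pr(tip);print(f,p,'loaf top',pr([584.5,12.5,121]))
    u,v=p.astype(int); cr=cv2.resize(c[v-25:v+25,u-33:u+34],(400,300),interpolation=cv2.INTER_CUBIC)
    o=(p-[u-33,v-25]+.5)*6; cv2.circle(cr,(int(o[0]),int(o[1])),8,(0,255,0),1)
    o=(pr([584.5,12.5,121])-[u-33,v-25]+.5)*6; cv2.circle(cr,(int(o[0]),int(o[1])),8,(255,0,0),1); out.append(cr)
cv2.imwrite('pics/c9.png',np.hstack(out))
E
```

```text
s8 [257.113722   183.10366808] loaf top [257.56160787 191.24033877]
d8 [257.57368431 179.90500659] loaf top [256.85747915 194.8100291 ]
```

View pics/c9.png

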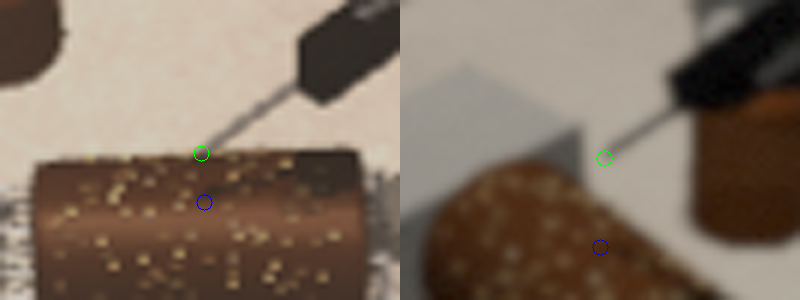

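Request:
{"fn": "servo_tool", "kwargs": {
  "slide": [
    [0, 0.03, -0.05],
    [0, 0.03, -0.1],
    [0, 0.03, -0.1]
  ],
  "rotation": [
    [0, 0, 0],
    [0, 0, 0],
    [0, 0, 0]
  ],
  "grip": [-1, -1, -1]
}}

```text
t: 14.3
eef_pos: [486.3, 13.5, 260.5]
eef_rot: [0.912, -0.148, 0.377, -0.061]
force: [0.1, 0.3, -1.1]
gripper_width: 0.248
```

```bash
python3 - <<'E'
from h import *
s=r.state(); print(s['joint_pos'].round(3),s['eef_pos'])
E
```

```text
[-0.205 -0.949 -0.765  0.982  0.145  1.746] [486.29439356  13.5201143  260.49443507]
```

Request:
{"fn": "servo_tool", "kwargs": {
  "slide": [
    [0, 0, -0.05],
    [0, 0, -0.1],
    [0, 0, -0.1],
    [0, 0, -0.1],
    [0, 0, -0.1],
    [0, 0, -0.1]
  ],
  "rotation": [
    [0, 0, 0],
    [0, 0, 0],
    [0, 0, 0],
    [0, 0, 0],
    [0, 0, 0],
    [0, 0, 0]
  ],
  "grip": [-1, -1, -1, -1, -1, -1]
}}

```text
t: 15.05
eef_pos: [486.5, 13.3, 255.5]
eef_rot: [0.912, -0.148, 0.378, -0.061]
force: [0.4, -0.0, -0.8]
gripper_width: 0.247
```

```bash
python3 - <<'E'
from h import *
s=r.state(); d=R.from_quat(s['eef_rot']).apply([0,0,1]); tip=s['eef_pos']+138*d; print(s['force'],s['joint_pos'].round(3),d,'tip',tip,s['gripper_width'])
shot('scene','s10');shot('side','d10')
out=[]
for f in('s10','d10'):
    d=np.load('pics/'+f+'.npz'); fl=192/np.tan(np.radians(d['vfov'])/2); c=d['color'].copy()
    q=d['M']@np.r_[tip,1]; p=np.array([q[0]/q[2]*fl+d['cx'],q[1]/q[2]*fl+d['cy']]); print(p)
    out.append(cv2.resize(c[120:300,130:370],(400,300),interpolation=2))
cv2.imwrite('pics/c10.png',np.hstack(out))
a=np.radians(65.66); ox=np.array([np.cos(a),np.sin(a)]); oy=np.array([-np.sin(a),np.cos(a)])
P,c=cloud('s10'); q=P[(P[...,2]>205)&(P[...,2]<215)][:,:2]; l=np.c_[(q-[599,443])@ox,(q-[599,443])@oy]; l=l[(l[:,0]<-153)&(l[:,0]>-300)&(l[:,1]<180)&(l[:,1]>-100)]
print('door',np.polyfit(l[:,1],l[:,0],1))
E
```

```text
[ 0.40976666 -0.00887548 -0.80688056] [-0.206 -0.954 -0.778  0.973  0.145  1.746] [ 7.07300460e-01 -4.47015493e-05 -7.06913048e-01] tip [584.12810759  13.31536239 157.95639742] 0.246990040226105
[257.45138949 185.80208993]
[256.90671394 184.1374843 ]
door [-1.49481561e-03 -1.61035265e+02]
```

View pics/c10.png

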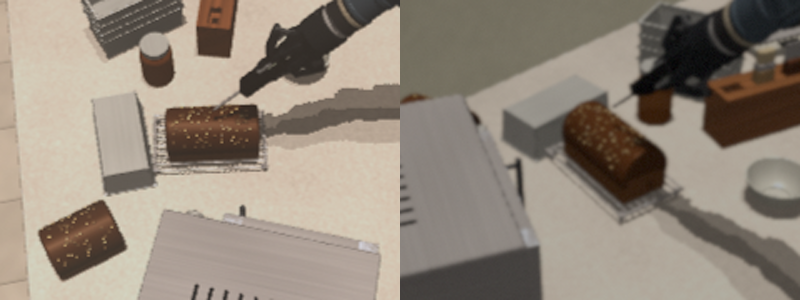

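The stem point shows over the loaf's middle, at about (220,107) and (615,105) in the crops, about 36 mm above the top. The door is still flush and everything else is where it was, so I'm handing in.

```bash
python3 -c "
from rig import r
print(r.job_done())"
```

```text
the job is handed in; nothing more can be done
None
```

I shut the oven door first, then drew the thermometer and held it slanted over the loaf. I handed the job in at about 15 s, and it reports no verdict.

- **Oven door:** I pushed it until it met the hard stop. The force rose to about 26 N with no further movement of the tool. After I backed off, the cameras measured it within about 0.002 rad of shut, both then and at the end.
- **Thermometer:** I pulled it straight up out of its pocket and tilted it to 45.0°, point down. The point works out at about (584, 13, 158) mm, roughly 36 mm above the loaf top, which I measured at about (584.5, 12.5, 121) mm. That estimate assumes the point is 138 mm beyond the TCP; I confirmed it by projecting the point into both camera views just before the final 13 mm descent.
- **Last checks:** The grip was steady at about 21 mm opening and the outside force on the tool was about 1 N. By eye, everything else was where it started. No check failed or disagreed. The second arm joint ended near its limit, at -0.954 against -0.99 rad.

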